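# Clamp the test tile to its easel

### The arm

A 6-joint arm with a two-finger parallel gripper is mounted at the origin on a cart in front of the work surface, level with it; the furniture and walls round the work are solid. World frame = base frame: x ahead of the robot, y to its left, z up, the work surface at z = 0. Lengths are in m, angles in rad, forces in N, time in s.
With the tool pointing down it reaches from about 0.375 to 0.9 m from the base axis. Payload 3.1 kg.
Tool frame: the origin (TCP) lies midway between the tips of the shut fingers; the grasp point (between the pads) lies 19 mm behind it (manip.hold_point_z is the distance from the TCP to the grasp point, in m); x points along the fingers, y is the direction in which the jaws open and shut, and the axes are right-handed (so a half turn about x gives the same grasp; the last joint's range is limited). The gripper opens to 85 mm and grips with 20 to 120 N. Pads are 22 mm wide; open, the fingers measure 114 mm over their backs; the gripper's body (76 mm by 85 mm) begins 54 mm behind the grasp point. The pads swing forward as they close: fully open they stand 13 mm farther back than shut.
Start: joints at [1.038, 0.527, 1.433, -0, 1.181, -0.178], TCP at [0.217, 0.586, 0.231] pointing down, gripper open.
Joint ranges: [-3.08, 3.08], [-0.75, 2.2], [0.22, 2.44], [-1.43, 4.57], [0, 2.65], [-2.85, 2.85]. Speed limits (rad/s): [2.79, 2.79, 3.14, 3.14, 3.14, 3.14].

### API

Orientations are given as a unit quaternion [x, y, z, w].
In Python, from station import manip, snapshot gives the robot as it stands.
- The arm moves only by the shell command python3 -m crank 'ROWS' [FORCE]. ROWS is JSON, a list of rows, each a list of 5 numbers: the finger opening in m, from 0 to 0.0854, then the shift along the tool's x, y, z in m, then the turn about the tool's x in rad. In form: [[grip, tx, ty, tz, yaw], ...]. A call has 1 to 5 rows; each row shifts and turns the commanded pose from where the row before left it, along the tool's axes as they then stand; what a row does not reach is not made up. A row lasts 1/10 s, in which the tool goes at most 50 mm and 8.59 degrees, less where a joint would pass 70% of its speed; a pose out of reach is approached as far as the arm can. A call is refused whole if a number of a shift passes 0.05 or a number of a turn 0.15, either way. A call with a gripper value outside its range is refused whole. The fingers move at their own pace and stop on an object; FORCE is the grip in N (left out, the last holds). Time passes only in rows, so rows that do not move let the fingers close. It gives the time, the measured TCP pose, the force and the opening at its end, in the units of the state.
- manip.sense(): the state, without advancing time (a new reading comes with each control period).
- snapshot(name): name is "scene" or "top" or "wrist"; returns a dict with "image" (420x560x3 uint8, blue, green, red), "range_z" (420x560 float32, m along the optical axis (not along the pixel's ray), 0 where there is no reading), "vertical_fov" (degrees; the focal length in pixels is half the picture's height over the tangent of half this angle, whatever the lens; pixels are square), "cx", "cy" (the principal point, pixels), "extrinsics" (4x4, takes a point from world to camera coordinates); the wrist camera has in their place "T_tool_cam" (4x4, takes a point from camera to tool coordinates, whose origin is the TCP and whose axes are the tool frame's). Camera axes: x right, y up, looking along -z (the intrinsics and any distortion apply to the point x, -y, -z); pixel columns grow to the right and rows downward; lengths in m; the calibration is good to about 2 mm. The wrist camera is an equidistant fisheye: a pixel r from the principal point sees the ray r / f radians off the axis. A picture is of the moment at which its call begins: read the wrist's pose just before it.
- manip.sign_off(): hands the job in, once; it reports no verdict.
The state is a dict: "t": time; "q": joint angles; "qd": joint speeds; "tau": joint torques, N m; "tcp_pos": TCP position; "tool_rot": TCP orientation; "force": force on the tool from outside, world axes, zero at the start; "ft_torque": the same for the moment, N m; "finger_gap": opening from 0.0 (shut) to 1.0 (fully open).
Only numpy, scipy, OpenCV 4.12 (cv2) and the standard library are available. Lean on these libraries where they do the work, as an engineer would, in place of code of your own. Each camera call takes 0.05 s, during which the arm holds its last target.

### The job

Lift the spring clamp out of its holder and lay it flat on the open table, then take it again by its handles, squeeze it open, and let it close on the tile and the easel's backboard together, about halfway up their right-hand edge (as the robot sees it), with its jaws well over the edge and the clamp level. Let go of it so that it holds the tile against the board by itself; leave the tile standing in its groove and the jar, the dropper and the bowl where they are.

Things in the scene. Friction and masses are not known exactly. Their poses are not given: they have to be found in the camera images.
- clamp: Clothes-peg type spring clamp, dark steel arms, black plastic handles, 75 g (balance point x = -23 mm), 145 mm long, 28 mm tall as it lies flat (30 at the pivot barrel, radius 6.5). Origin: underside of the barrel; x along the clamp to the jaws, z up as it lies, y across. Jaw arms x = +15 to +62 mm, outsides parallel, 26 mm apart when shut. Handles x = -18 (28 mm over outsides) to -84 mm (66 mm over outsides).
- clamp_jaw (a point): Midway between the rubber pads inside the jaws: clamp x = +50 mm, 14 mm above its underside; axes as the clamp's. Pads run from clamp x = +40 to +60 mm and lie flat on something 12 mm thick; the throat behind them is open back to the barrel. Squeezed to the stop, the pads stand 30 mm apart.
- clamp_handles (a point): Midway between the handles, where to squeeze: clamp x = -62 mm, 14 mm above the underside, axes as the clamp's. Handles are straight 8 mm bars, each splayed 0.28 rad, 54 mm over outsides here; 12 N a side starts opening, 18 N reaches the stop, where they lie parallel, 17 mm over outsides, and the barrel has moved about 5 mm forward of the fingers.
- clamp_arm_left (a joint): Opening of the clamp, turn of each arm from shut: 0 shut, about 0.10 when closed on 12 mm (grip about 17 N), 0.28 rad at the stop. The right arm mirrors it.
- holder: Fixed light wooden holder, 118 x 100 mm, 35 mm high, open on top. Origin: table level under the clamp's pivot; x as the clamp's. The clamp lies on its 5 mm floor; slanted walls hug the handles 4 mm off, leaving no room for fingers. The floor ends at x = +18 mm: the jaws stick out free over the table. The clamp comes out only straight up.
- easel: Fixed wooden tile easel. Origin: table level, front face of the backboard, mid-width; its front looks along -x, +y is the end with a small stop, z up. Base 110 x 170 x 12 mm. Backboard upright, x 0 to +6 mm, 160 mm wide, top 162 mm up. Two lips in front of the tile, to x = -16 mm and 41 mm high. Lips and braces stay over 20 mm from the right-hand (-y) edge.
- easel_edge (a point): On the right-hand edge (easel y = -80 mm), halfway up, 87 mm above the table, where tile and backboard meet (middle of their joint 12 mm thickness). Axes as the easel's: +y points into the board, -y out to the free side.
- tile: Loose white glazed tile with a blue ring motif, 160 wide x 150 high x 6 mm thick, 0.33 kg, upright in the easel's 7.5 mm groove in front of the backboard, edges in line with it. Origin: middle of its lower edge, 12 mm above the table; axes as the easel's.
- jar: Bystander: small paint jar with a red lid, 50 mm wide, 50 mm high. Origin: centre of its underside.
- dropper: Bystander: round water dropper with a short neck, 71 mm wide and high. Origin: centre of its underside.
- bowl: Bystander: white rice bowl, 128 mm wide, 59 mm high. Origin: centre of its underside. (Also there, not listed: a fixed round tray of paint bowls, 309 mm wide, 53 mm high, centred 0.81 m ahead of the robot and 0.22 m to its right; lay nothing on it.)
Mind the look-alikes: they are no part of the job. Several things have the shape of the easel; the one meant has the colours described above.

How it is judged:
On the way, in this order (a step that is already met when the one before it is completed fails the run):
1. the clamp is out of its holder and lies flat on the table, let go (horizontal distance between clamp and holder above 0.07 m and height (world z) of clamp below 0.006 m and angle between clamp's own z axis and vertical below 0.1 rad and contact force between the fingers and clamp below 0.1 N and linear speed of clamp below 0.02 m/s), for 0.2 s.
2. the clamp is squeezed open by its handles with its jaws round tile and backboard at the right-hand edge (value of joint clamp_arm_left above 0.17 rad and contact force between the fingers and clamp above 2 N and z of clamp_jaw in the frame of easel_edge between -0.035 and 0.035 m and y of clamp_jaw in the frame of easel_edge between -0.003 and 0.028 m and x of clamp_jaw in the frame of easel_edge between -0.012 and 0.012 m), for 0.05 s.
At the end, for the whole second after the job is handed in: Clamp released, still, level within 0.2 rad, gripping tile and board at the right edge; jaw point within 35 mm of mid-height, 3 mm outside to 28 mm inside the edge, 7 mm of mid-thickness; opening 0.07-0.14 rad; tile in its groove within 4 mm in height, 8 mm sideways, flat within 0.035 rad (z of clamp_jaw in the frame of easel_edge between -0.035 and 0.035 m and y of clamp_jaw in the frame of easel_edge between -0.003 and 0.028 m and x of clamp_jaw in the frame of easel_edge between -0.007 and 0.007 m and value of joint clamp_arm_left between 0.07 and 0.14 rad and angle between clamp's own z axis and vertical below 0.2 rad and contact force between clamp and tile above 3 N and contact force between clamp and easel above 3 N and linear speed of clamp below 0.01 m/s and contact force between the fingers and clamp below 0.1 N and angle between the x axis of tile and the x axis of easel, either way round below 0.035 rad and z of tile in the frame of easel between 0.008 and 0.016 m and y of tile in the frame of easel between -0.008 and 0.006 m and x of tile in the frame of easel between -0.007 and -0.001 m); the robot touches nothing.
It fails at once if the jar is pushed more than 30 mm from its place (distance of jar from where it was at the start of the episode above 0.03 m).
It fails at once if the dropper is pushed more than 30 mm from its place (distance of dropper from where it was at the start of the episode above 0.03 m).
It fails at once if the bowl is pushed more than 30 mm from its place (distance of bowl from where it was at the start of the episode above 0.03 m).
It also fails if it takes over 51 s, if anything falls off the work surface, if the arm or the gripper's body presses on something with over 40 N, if the wrist force passes 120 N, or if a joint passes its speed limit or range.

## Working session

There is one attempt and no reset: what is moved stays moved. The work goes in short steps, Python scripts to look and compute and a shell command to move; the robot and the scene stay as the last step left them, time stands still between calls to the robot, and variables do not carry over. Pictures are saved under pics/ and viewed, and the job is handed in when it is done.

```bash
ls; mkdir -p pics; python3 - <<'E'
from station import manip, snapshot
import cv2
print(manip.sense(), manip.hold_point_z)
for n in ["scene","top","wrist"]:
    s=snapshot(n); cv2.imwrite(f"pics/{n}0.png",s["image"]); print(n,{k:v for k,v in s.items() if k not in("image","range_z")})
E
```

```text
pics
{'t': 0.0, 'q': array([ 1.03747761e+00,  5.28476206e-01,  1.43388210e+00, -2.82144756e-05,
        1.18138735e+00, -1.78496867e-01]), 'qd': array([-5.37772411e-04,  1.93648403e-03,  1.18833698e-05,  4.53851754e-04,
       -1.47077664e-03,  1.77040835e-03]), 'tau': array([ 1.69903371e-03, -4.42356455e+01, -1.78022647e+01, -2.44709745e-04,
        8.54040845e-03, -1.23083171e-05]), 'tcp_pos': array([0.21675415, 0.5854605 , 0.23033387]), 'tool_rot': array([ 0.12407091,  0.69626483, -0.12550433,  0.69575165]), 'force': array([-0.3809303 , -0.44445901, -0.33507875]), 'ft_torque': array([-0.03108613,  0.03482735, -0.01552217]), 'finger_gap': 1.0024276336416973} 0.0187
scene {'vertical_fov': 50.06402116019239, 'cx': 279.64360953288895, 'cy': 215.9785984348166, 'extrinsics': array([[ 0.59903647, -0.80071928,  0.00198595, -0.31416045],
       [ 0.54297576,  0.40803299,  0.73395259, -0.38157996],
       [-0.58850032, -0.43858605,  0.6791978 , -0.91492929],
       [ 0.        ,  0.        ,  0.        ,  1.        ]])}
top {'vertical_fov': 54.39901437596553, 'cx': 277.1264711646935, 'cy': 206.4742150557039, 'extrinsics': array([[ 0.01052169, -0.99981608,  0.0160345 ,  0.01359474],
       [ 0.9900664 ,  0.01266479,  0.14002904, -0.56275036],
       [-0.14020636,  0.01440187,  0.99001756, -1.26337644],
       [ 0.        ,  0.        ,  0.        ,  1.        ]])}
wrist {'vertical_fov': 65.70646984690485, 'cx': 280.6772616626108, 'cy': 209.98216287455563, 'T_tool_cam': array([[-1.10767200e-04,  3.15562143e-01, -9.48904907e-01,
        -1.44177659e-01],
       [ 9.99999251e-01, -1.12197543e-03, -4.89848965e-04,
         6.67085226e-04],
       [-1.21922578e-03, -9.48904250e-01, -3.15561782e-01,
        -8.12763257e-02],
       [ 0.00000000e+00,  0.00000000e+00,  0.00000000e+00,
         1.00000000e+00]])}
```

View pics/scene0.png

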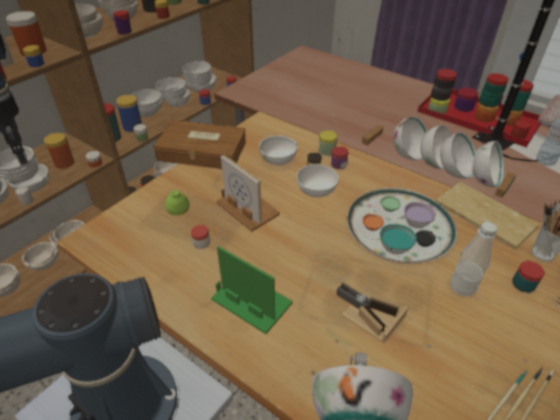

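View pics/top0.png

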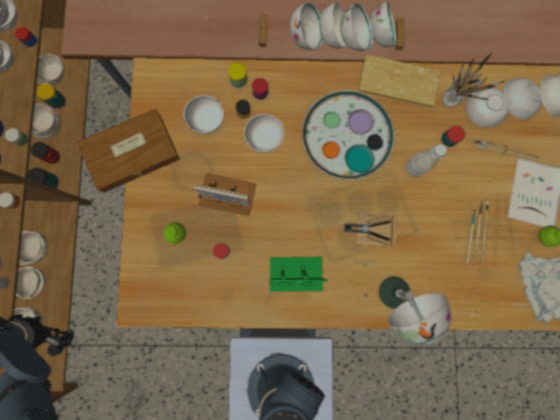

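```bash
cat > h.py <<'E'
import numpy as np, cv2
from station import manip, snapshot
from scipy.spatial.transform import Rotation as R
def cloud(s, tcp=None, rot=None):
    H,W=s["range_z"].shape; f=H/2/np.tan(np.radians(s["vertical_fov"]/2))
    u,v=np.meshgrid(np.arange(W),np.arange(H)); z=s["range_z"].astype(float)
    a=(u-s["cx"])/f; b=(v-s["cy"])/f
    if "T_tool_cam" in s:
        r=np.hypot(a,b); k=np.where(r>1e-9,np.tan(np.minimum(r,1.5))/np.maximum(r,1e-9),1); a=a*k;b=b*k
    P=np.stack([a*z,-b*z,-z,np.ones_like(z)],-1)
    if "T_tool_cam" in s:
        T=np.eye(4); T[:3,:3]=R.from_quat(rot).as_matrix(); T[:3,3]=tcp
        M=T@s["T_tool_cam"]
    else: M=np.linalg.inv(s["extrinsics"])
    P=(P@M.T)[...,:3]; P[z<=0]=np.nan
    return P
def heightmap(P,img,x0,x1,y0,y1,res):
    # image: x up, y left
    h=np.full((int((x1-x0)/res),int((y1-y0)/res)),-1.); c=np.zeros(h.shape+(3,),np.uint8)
    p=P.reshape(-1,3); q=img.reshape(-1,3); m=np.isfinite(p[:,0]); p=p[m];q=q[m]
    r=((x1-p[:,0])/res).astype(int); k=((y1-p[:,1])/res).astype(int)
    m=(r>=0)&(r<h.shape[0])&(k>=0)&(k<h.shape[1])
    o=np.argsort(p[m,2]); h[r[m][o],k[m][o]]=p[m,2][o]; c[r[m][o],k[m][o]]=q[m][o]
    return h,c
E
python3 - <<'E'
from h import *
for n in ["scene","top"]:
    s=snapshot(n); P=cloud(s); np.savez(f"{n}.npz",P=P,img=s["image"])
    print(n, np.linalg.inv(s["extrinsics"])[:3,3])
    if n=="top":
        for u,v in [(222,193),(370,230),(385,230),(297,273),(221,251),(173,232),(264,133),(204,114),(297,310)]: print(u,v,P[v,u].round(3))
        a=cv2.resize(s["image"][150:330,150:430],None,fx=2.8,fy=2.8,interpolation=cv2.INTER_CUBIC); cv2.imwrite("pics/t1.png",a)
    else:
        a=cv2.resize(s["image"][140:360,150:430],None,fx=2.7,fy=2.7,interpolation=cv2.INTER_CUBIC); cv2.imwrite("pics/s1.png",a)
        for u,v in [(241,190),(370,300),(250,285),(200,237),(177,203),(318,180)]: print(u,v,P[v,u].round(3))
E
```

```text
scene [-0.14305394 -0.49713234  0.90210347]
241 190 [0.58  0.179 0.091]
370 300 [ 0.503 -0.283  0.035]
250 285 [ 0.334 -0.058  0.091]
200 237 [0.404 0.175 0.048]
177 203 [0.461 0.321 0.051]
318 180 [0.834 0.079 0.015]
top [0.37988377 0.03891435 1.32934826]
222 193 [0.583 0.182 0.159]
370 230 [ 0.494 -0.284  0.004]
385 230 [ 0.495 -0.334  0.002]
297 273 [ 0.353 -0.046  0.01 ]
221 251 [0.419 0.193 0.051]
173 232 [0.475 0.341 0.065]
264 133 [0.814 0.066 0.01 ]
204 114 [0.875 0.268 0.016]
297 310 [ 0.238 -0.047  0.005]
```

View pics/t1.png

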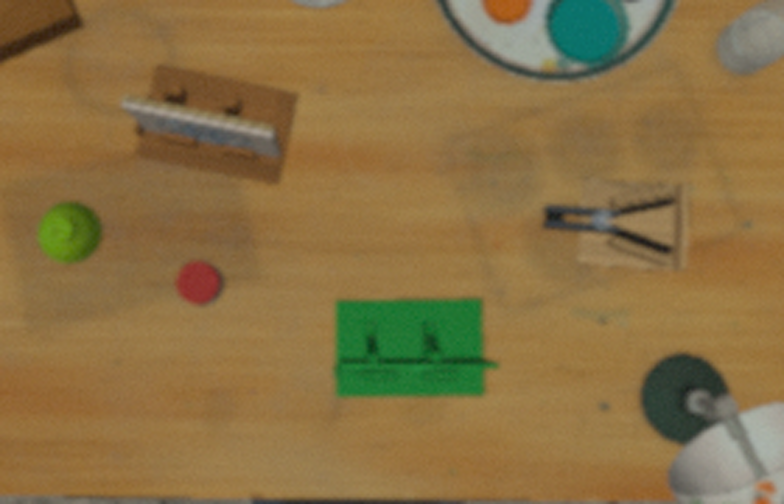

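View pics/s1.png

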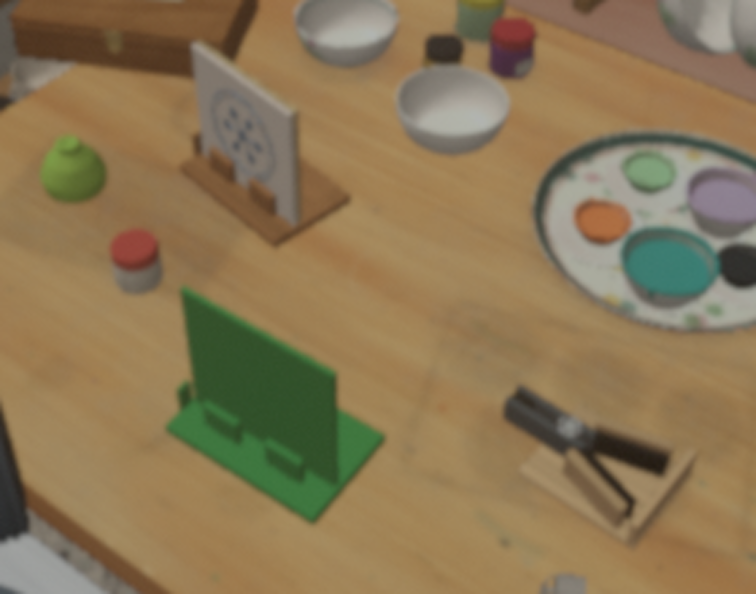

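Candidates: the easel is either scene px (240,190), white ring tile on wood, or (250,285), an all-green look-alike; I choose the first. The only clamp is at scene px (365,305), in its wooden holder. The jar is the red lid at (200,237).

```bash
python3 - <<'E'
from h import *
st=manip.sense(); print(R.from_quat(st["tool_rot"]).as_matrix().round(3), R.from_quat(st["tool_rot"]).as_matrix()[:,2]*-.081)
for n in ["top","scene"]:
    d=np.load(n+".npz"); P=d["P"]; img=d["img"]
    # clamp+holder
    p=P.reshape(-1,3); c=img.reshape(-1,3).astype(int)
    m=(p[:,0]>.42)&(p[:,0]<.58)&(p[:,1]>-.40)&(p[:,1]<-.18)&(p[:,2]>.012)&(c.max(1)<90)
    q=p[m]; print(n,"dark",m.sum(),q.min(0).round(3),q.max(0).round(3),q.mean(0).round(3))
    # easel tile: points z>0.06
    m=(p[:,0]>.5)&(p[:,0]<.68)&(p[:,1]>.05)&(p[:,1]<.30)&(p[:,2]>.06)&(p[:,2]<.155)
    q=p[m]; 
    cc=np.cov(q[:,:2].T); w,v=np.linalg.eigh(cc); 
    print("tile",m.sum(),q.min(0).round(3),q.max(0).round(3),v[:,1].round(3),q.mean(0).round(3),w**.5)
E
python3 - <<'E'
import cv2;im=cv2.imread('pics/wrist0.png');cv2.imwrite('pics/s2.png',cv2.resize(cv2.imread('pics/scene0.png')[140:240,190:300],None,fx=5,fy=5,interpolation=cv2.INTER_CUBIC))
E
```

```text
[[-0.001  0.347  0.938]
 [-0.001  0.938 -0.347]
 [-1.    -0.001 -0.   ]] [-7.59551496e-02  2.81392083e-02  1.43121787e-05]
top dark 222 [ 0.461 -0.342  0.013] [ 0.521 -0.198  0.039] [ 0.495 -0.266  0.031]
tile 314 [0.567 0.107 0.06 ] [0.641 0.264 0.155] [0.224 0.975] [0.589 0.186 0.108] [0.01388222 0.04531661]
scene dark 638 [ 0.453 -0.346  0.012] [ 0.526 -0.202  0.039] [ 0.496 -0.275  0.027]
tile 967 [0.565 0.103 0.06 ] [0.599 0.265 0.155] [0.177 0.984] [0.581 0.176 0.109] [0.00225208 0.04908131]
```

View pics/s2.png

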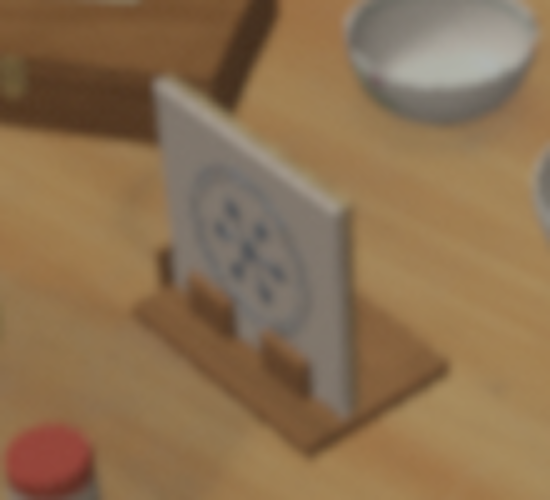

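View pics/wrist0.png

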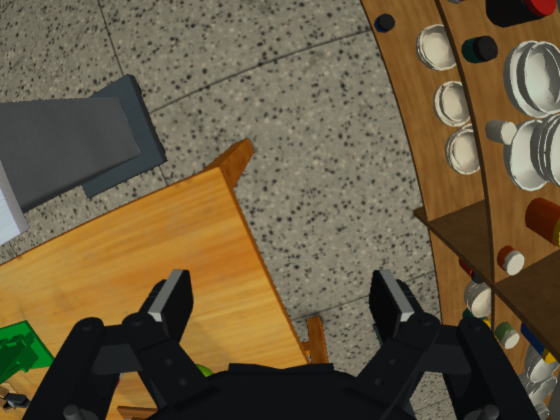

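```bash
cat > plan.py <<'E'
import sys
from h import *
# usage: plan.py x y z az(deg) : remaining shift in current tool axes, turn
def plan(x,y,z,az):
    st=manip.sense(); M=R.from_quat(st["tool_rot"]).as_matrix()
    d=M.T@(np.array([x,y,z])-st["tcp_pos"])
    a=np.degrees(np.arctan2(M[1,2],M[0,2])); t=-((az-a+180)%360-180)
    print("t",round(st["t"],2),"tcp",st["tcp_pos"].round(4),"az",a.round(2),"gap",round(st["finger_gap"]*.0854,4),"F",st["force"].round(1),"shift",d.round(4),"turn",np.radians(t).round(4),"norm",np.linalg.norm(d).round(3))
if __name__=="__main__": plan(*map(float,sys.argv[1:5]))
E
python3 - <<'E'
from h import *
P=np.load("top.npz")["P"]
for u,v in [(385,285),(395,292),(408,297),(420,320),(400,320),(440,300)]: print(u,v,P[v,u].round(3))
p=P.reshape(-1,3); m=(p[:,2]>.1)&(p[:,0]>.1)&(p[:,0]<.95)&(abs(p[:,1])<.55)
q=p[m]; h,_=np.histogramdd(q[:,:2],bins=[np.arange(.1,1,.1),np.arange(-.55,.56,.1)]);print(h.astype(int))
E
python3 -m crank '[[0.0854,0,0,0.04,0],[0.0854,0,0,0.05,0],[0.0854,0,0,0.05,0],[0.0854,0,-0.03,0.04,0.1],[0.0854,0,-0.04,0.03,0.15]]'; python3 plan.py 0.494 -0.223 0.2 -90
```

```text
385 285 [ 0.319 -0.325  0.015]
395 292 [ 0.299 -0.346  0.05 ]
408 297 [ 0.292 -0.353  0.149]
420 320 [ 0.217 -0.417  0.06 ]
400 320 [ 0.216 -0.357  0.057]
440 300 [ 0.281 -0.461  0.108]
[[   0  265  118    0    0  238    0    0    0 2136  697]
 [ 142  796  162    0    0    0    0    0    0   34 1725]
 [   4   28    6    0  100  111    0    0    0    0    0]
 [   0    0    0    0    0    0    0    0    0    0    0]
 [   0    0    0    0    0    0  111  249   25    0    0]
 [  17  269    0    0    0    0    0   37   13    0    0]
 [  10  208    0    0    0    0    0    0    0    0    0]
 [   0    0    0    0    0    0    0    0    0    0    0]]
t: 0.75
tcp_pos: [0.3886, 0.4458, 0.231]
tool_rot: [0.214, 0.673, -0.212, 0.675]
force: [0.1, -1.3, 0.2]
finger_gap: 0.999
t 0.75 tcp [0.3886 0.4458 0.231 ] az -35.01 gap 0.0853 F [ 0.1 -1.3  0.2] shift [ 0.0303 -0.4873  0.47  ] turn 0.9597 norm 0.678
```

```bash
python3 -m crank '[[0.0854,0,-0.035,0.035,0.15],[0.0854,0,-0.035,0.035,0.15],[0.0854,0,-0.03,0.04,0.15],[0.0854,0,-0.03,0.04,0.15],[0.0854,0,-0.02,0.045,0.15]]'; python3 plan.py 0.494 -0.223 0.2 -90
```

```text
t: 1.25
tcp_pos: [0.3867, 0.1975, 0.2313]
tool_rot: [0.445, 0.55, -0.445, 0.55]
force: [1.4, 0.1, 0.1]
finger_gap: 1.001
t 1.25 tcp [0.3867 0.1975 0.2313] az -77.95 gap 0.0855 F [1.4 0.1 0.1] shift [0.0314 0.0171 0.4336] turn 0.2104 norm 0.435
```

```bash
python3 -m crank '[[0.0854,0,0.003,0.05,0.1],[0.0854,0,0.003,0.05,0.1],[0.0854,0.005,0.005,0.05,0],[0.0854,0.01,0.005,0.05,0],[0.0854,0.01,0.005,0.05,0]]'; python3 -m crank '[[0.0854,0,0.02,0.05,0],[0.0854,0,0.02,0.05,0],[0.0854,0,0.02,0.04,0],[0.0854,0,0.015,0.02,0],[0.0854,0,0,0,0]]';python3 plan.py 0.494 -0.223 0.2 -90; python3 - <<'E'
from h import *
st=manip.sense(); s=snapshot("wrist"); P=cloud(s,st["tcp_pos"],st["tool_rot"]); np.savez("w1.npz",P=P,img=s["image"]); cv2.imwrite("pics/w1.png",s["image"])
E
```

```text
t: 1.75
tcp_pos: [0.4271, -0.047, 0.207]
tool_rot: [0.496, 0.503, -0.496, 0.504]
force: [0.6, 0.2, 1.0]
finger_gap: 0.997
t: 2.25
tcp_pos: [0.504, -0.2005, 0.207]
tool_rot: [0.497, 0.502, -0.497, 0.505]
force: [-0.3, 0.3, 0.3]
finger_gap: 0.998
t 2.25 tcp [ 0.504  -0.2005  0.207 ] az -89.27 gap 0.0852 F [-0.3  0.3  0.3] shift [ 0.007  -0.0103  0.0223] turn 0.0127 norm 0.026
```

View pics/w1.png

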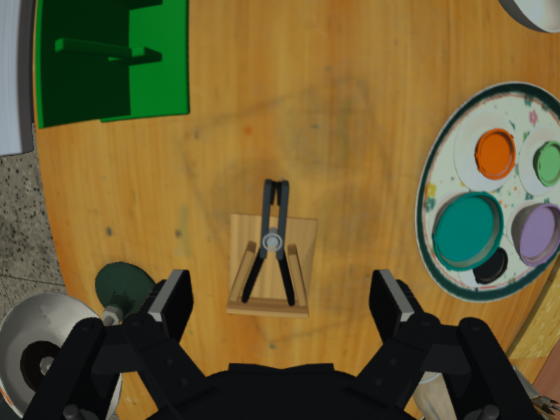

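The wrist view shows the clamp with its jaws at px (276,185), barrel at (272,241) and handle ends at (247,300) and (293,303).

```bash
cat > fit.py <<'E'
from h import *
from scipy.optimize import minimize
def clampfit(P,img,guess,zlo,zhi,opening=0.0,dark=75,rad=.11):
    """fit x,y,yaw of clamp outline (top view) to dark points"""
    p=P.reshape(-1,3); c=img.reshape(-1,3).astype(int)
    m=np.isfinite(p[:,0])&(np.hypot(p[:,0]-guess[0],p[:,1]-guess[1])<rad)&(p[:,2]>zlo)&(p[:,2]<zhi)&(c.max(1)<dark)
    q=p[m,:2]
    # model segments (clamp frame) centre lines with half thickness
    def segd(a,b,x):
        a=np.array(a);b=np.array(b);d=b-a;t=np.clip(((x-a)@d)/(d@d),0,1);return np.linalg.norm(x-a-t[:,None]*d,axis=1)
    import itertools
    res=.001; gx,gy=np.meshgrid(np.arange(-.1,.08,res),np.arange(-.045,.045,res)); G=np.stack([gx.ravel(),gy.ravel()],1)
    D=np.full(len(G),9.)
    for s in (1,-1):
        D=np.minimum(D,segd((.015,s*.009),(.062,s*.009),G)-.004)
        D=np.minimum(D,segd((-.018,s*.010),(-.084,s*.029),G)-.004)
    D=np.minimum(D,np.linalg.norm(G,axis=1)-.0065)
    D=D.reshape(gx.shape)
    M=(D<=0)
    cov=cv2.distanceTransform((~M).astype(np.uint8),cv2.DIST_L2,5)*res
    modelpts=G[M.ravel()]
    from scipy.spatial import cKDTree
    t=cKDTree(q)
    def cost(v):
        cs,sn=np.cos(v[2]),np.sin(v[2]); L=(q-v[:2])@np.array([[cs,-sn],[sn,cs]])
        i=np.clip(((L[:,0]+.1)/res).round().astype(int),0,M.shape[1]-1);j=np.clip(((L[:,1]+.045)/res).round().astype(int),0,M.shape[0]-1)
        a=np.minimum(cov[j,i],.01)**1
        W=modelpts@np.array([[cs,sn],[-sn,cs]])+v[:2]
        b=np.minimum(t.query(W)[0],.01)
        return a.mean()+b.mean()
    best=min((minimize(cost,[guess[0]+dx,guess[1]+dy,guess[2]+da],method="Nelder-Mead",options=dict(initial_simplex=None,xatol=1e-5,fatol=1e-7)) for dx in(-.005,.003) for dy in(-.006,.004) for da in(-.08,.08)),key=lambda r:r.fun)
    return best.x,best.fun,m.sum(),p[m,2]
E
python3 - <<'E'
from fit import *
for n in ["w1","top","scene"]:
    d=np.load(n+".npz"); P=d["P"]
    r=clampfit(P,d["img"],(.494,-.261,1.57),.016,.05,dark=75)
    print(n,r[0].round(4),np.degrees(r[0][2]).round(2),r[1],r[2],np.percentile(r[3],[5,50,95,99]))
P=np.load("w1.npz")["P"]
for u,v in [(272,241),(269,195),(283,195),(276,150),(330,250),(270,312)]: print(u,v,P[v,u].round(4))
E
```

```text
w1 [ 0.4964 -0.2579  1.5163] 86.88 0.0014973185057942985 1847 [0.02307504 0.03398096 0.0353327  0.03588854]
top [ 0.4964 -0.256   1.5132] 86.7 0.0028134449016592993 151 [0.02230009 0.03251796 0.03730685 0.03886504]
scene [ 0.4925 -0.2622  1.5219] 87.2 0.0023911452834298992 494 [0.01745513 0.02913647 0.03538278 0.03650217]
272 241 [ 0.4964 -0.2586  0.0362]
269 195 [ 0.493  -0.2089  0.0337]
283 195 [ 0.5072 -0.2081  0.0358]
276 150 [ 0.4993 -0.1673  0.0021]
330 250 [ 0.5652 -0.2856  0.0011]
270 312 [ 0.4942 -0.3511  0.0368]
```

```bash
python3 -m crank '[[0.0854,0,-0.005,0.02,0.065],[0.06,0.05,-0.0015,0,0],[0.06,0.05,0,0,0],[0.06,0.04,0,0,0],[0.06,0.0,0,0,0]]' 40;  python3 plan.py 0.4985 -0.220 0.004 -93.1;  python3 - <<'E'
from h import *
st=manip.sense(); s=snapshot("wrist"); cv2.imwrite("pics/w2.png",s["image"])
E
```

```text
t: 2.8
tcp_pos: [0.4906, -0.2123, 0.0621]
tool_rot: [-0.511, -0.493, 0.513, -0.483]
force: [-1.2, 2.0, 0.3]
finger_gap: 0.704
t 2.8 tcp [ 0.4906 -0.2123  0.0621] az -92.76 gap 0.0601 F [-1.2  2.   0.3] shift [0.058  0.009  0.0077] turn 0.0059 norm 0.059
```

View pics/w2.png

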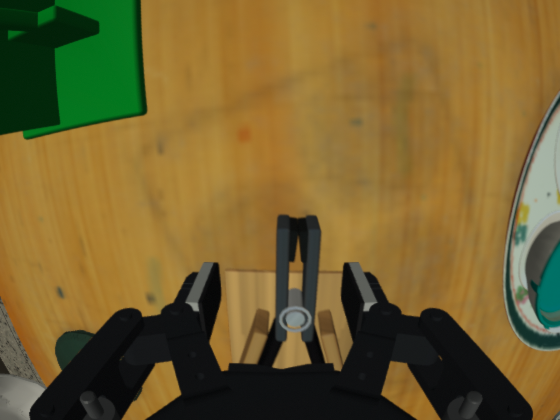

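```bash
python3 -m crank '[[0.06,0.01,0.009,0.008,0.005],[0.06,0,0,0,0]]';  python3 plan.py 0.4985 -0.220 0.004 -93.1;  python3 - <<'E'
from h import *
st=manip.sense(); print(R.from_quat(st["tool_rot"]).as_matrix().round(3))
E
```

```text
t: 3.05
tcp_pos: [0.5068, -0.227, 0.0586]
tool_rot: [0.514, 0.484, -0.513, 0.489]
force: [-0.0, 0.6, 0.8]
finger_gap: 0.704
t 3.05 tcp [ 0.5068 -0.227   0.0586] az -93.09 gap 0.0601 F [-0.   0.6  0.8] shift [ 0.0545 -0.009  -0.0068] turn 0.0002 norm 0.056
[[ 0.005  0.999 -0.054]
 [-0.004 -0.054 -0.999]
 [-1.     0.006  0.004]]
```

```bash
python3 -m crank '[[0.06,0.015,-0.009,-0.007,0],[0.06,0,0,0,0],[0.06,0,0,0,0]]';  python3 plan.py 0.4985 -0.220 0.004 -93.1
```

```text
t: 3.35
tcp_pos: [0.4961, -0.218, 0.0433]
tool_rot: [0.513, 0.486, -0.513, 0.487]
force: [0.8, 0.1, 0.2]
finger_gap: 0.703
t 3.35 tcp [ 0.4961 -0.218   0.0433] az -93.09 gap 0.06 F [0.8 0.1 0.2] shift [0.0393 0.0024 0.0019] turn 0.0002 norm 0.039
```

```bash
python3 -m crank '[[0.06,0.02,0.002,0.001,0],[0.06,0.015,0,0,0],[0.06,0.004,0,0,0],[0.06,0,0,0,0],[0.06,0,0,0,0]]';  python3 plan.py 0.4985 -0.220 0.004 -93.1;python3 - <<'E'
from h import *
st=manip.sense(); s=snapshot("wrist"); cv2.imwrite("pics/w3.png",s["image"])
E
```

```text
t: 3.85
tcp_pos: [0.4979, -0.2191, 0.0038]
tool_rot: [0.513, 0.486, -0.513, 0.487]
force: [0.1, -0.5, 0.3]
finger_gap: 0.7
t 3.85 tcp [ 0.4979 -0.2191  0.0038] az -93.1 gap 0.0598 F [ 0.1 -0.5  0.3] shift [-0.0002  0.0006  0.0009] turn 0.0001 norm 0.001
```

View pics/w3.png

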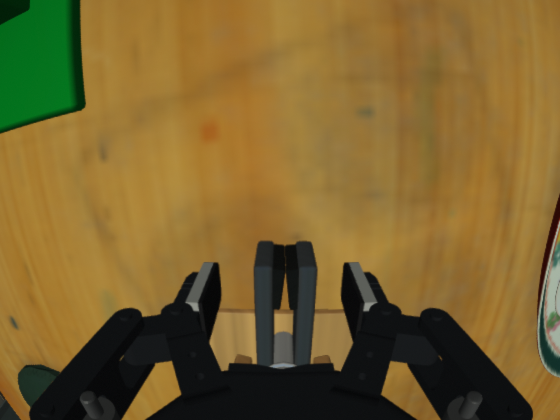

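The jaws (px 257–315, 245–360) sit centred between the pads at 205 and 357. I'll close on them.

```bash
python3 -m crank '[[0.015,0,0,0,0],[0.015,0,0,0,0],[0.015,0,0,0,0],[0.015,0,0,0,0]]' 50; python3 -m crank '[[0.015,-0.01,0,0,0],[0.015,-0.02,0,0,0],[0.015,-0.03,0,0,0],[0.015,-0.03,0,0,0],[0.015,-0.01,0,0,0]]' 50; python3 plan.py 0.5 -0.1 0.1 -93.1;python3 - <<'E'
from h import *
st=manip.sense(); s=snapshot("wrist"); cv2.imwrite("pics/w4.png",s["image"])
E
```

```text
t: 4.3
tcp_pos: [0.4975, -0.2188, 0.0035]
tool_rot: [0.513, 0.486, -0.513, 0.487]
force: [-0.6, -0.3, 5.1]
finger_gap: 0.291
t: 4.8
tcp_pos: [0.4984, -0.2193, 0.1057]
tool_rot: [0.514, 0.485, -0.513, 0.488]
force: [0.6, 0.3, -1.0]
finger_gap: 0.289
t 4.8 tcp [ 0.4984 -0.2193  0.1057] az -93.09 gap 0.0246 F [ 0.6  0.3 -1. ] shift [ 0.0054 -0.0049 -0.1193] turn 0.0001 norm 0.119
```

View pics/w4.png

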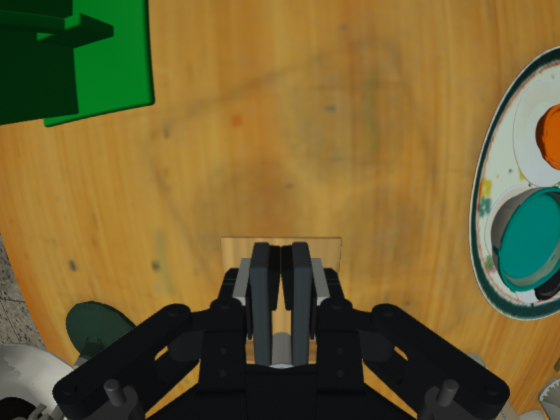

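```bash
python3 -m crank '[[0.015,0,0,-0.03,0],[0.015,0,0,-0.05,0],[0.015,0,0,-0.05,0],[0.015,0,0,-0.035,0],[0.015,0,0,-0.01,0]]'; python3 -m crank '[[0.015,0.01,0,0,0],[0.015,0.03,0,0,0],[0.015,0.03,0,0,0],[0.015,0.015,0,0,0],[0.015,0,0,0,0]]'; python3 plan.py 0.5 -0.042 0.0 -93.1;python3 - <<'E'
from h import *
s=snapshot("scene"); cv2.imwrite("pics/s4.png",cv2.resize(s["image"][180:340,200:420],None,fx=3.5,fy=3.5,interpolation=cv2.INTER_CUBIC))
E
```

```text
t: 5.35
tcp_pos: [0.5046, -0.04, 0.1017]
tool_rot: [-0.512, -0.489, 0.513, -0.486]
force: [-0.8, 0.0, -0.4]
finger_gap: 0.288
t: 5.85
tcp_pos: [0.505, -0.0451, 0.0148]
tool_rot: [-0.513, -0.487, 0.515, -0.484]
force: [0.2, 0.3, -0.7]
finger_gap: 0.294
t 5.85 tcp [ 0.505  -0.0451  0.0148] az -93.22 gap 0.0251 F [ 0.2  0.3 -0.7] shift [ 0.0149 -0.0051 -0.0028] turn -0.002 norm 0.016
```

View pics/s4.png

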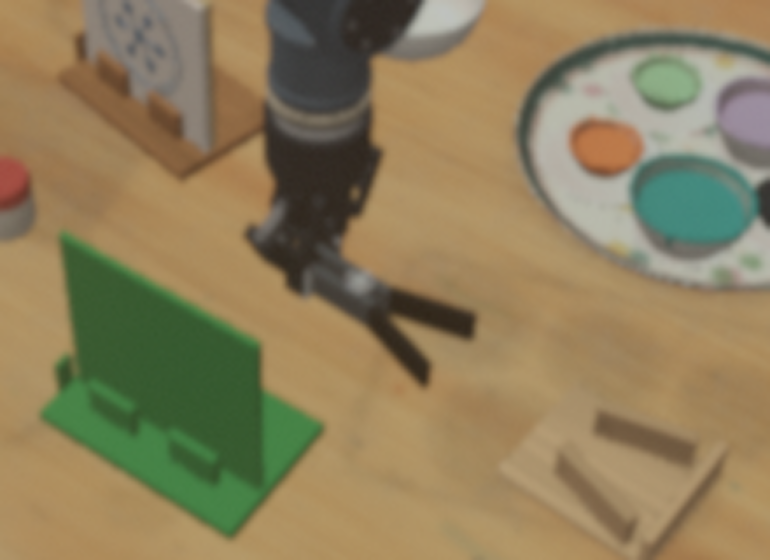

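The clamp is held level and clear of its holder, with handles at px (400,345). Now I'll set it down slowly.

```bash
python3 -m crank '[[0.015,0.007,0,0,0],[0.015,0.004,0,0,0],[0.015,0,0,0,0]]'; python3 -m crank '[[0.015,0.002,0,0,0],[0.015,0.0,0,0,0]]'; python3 plan.py 0.5 -0.042 0.0 -93.1
```

```text
t: 6.2
tcp_pos: [0.5067, -0.0441, 0.0069]
tool_rot: [0.513, 0.486, -0.513, 0.486]
force: [-1.2, -0.8, -0.6]
finger_gap: 0.289
t: 6.4
tcp_pos: [0.5068, -0.0438, 0.0051]
tool_rot: [0.513, 0.486, -0.513, 0.487]
force: [-0.4, -0.1, -2.0]
finger_gap: 0.289
t 6.4 tcp [ 0.5068 -0.0438  0.0051] az -93.08 gap 0.0247 F [-0.4 -0.1 -2. ] shift [ 0.0051 -0.0069 -0.0014] turn 0.0003 norm 0.009
```

```bash
python3 -m crank '[[0.015,0.003,0,0,0],[0.015,0.0015,0,0,0],[0.015,0,0,0,0]]';python3 -m crank '[[0.015,0.0015,0,0,0],[0.015,0,0,0,0]]'; python3 plan.py 0.5 -0.042 0.0 -93.1
```

```text
t: 6.7
tcp_pos: [0.5066, -0.0437, 0.0002]
tool_rot: [-0.513, -0.486, 0.513, -0.486]
force: [-0.5, 0.4, -0.7]
finger_gap: 0.29
t: 6.9
tcp_pos: [0.5067, -0.0438, 0.0001]
tool_rot: [0.513, 0.486, -0.513, 0.487]
force: [-1.6, 0.8, 8.9]
finger_gap: 0.285
t 6.9 tcp [ 5.067e-01 -4.380e-02  1.000e-04] az -93.08 gap 0.0244 F [-1.6  0.8  8.9] shift [ 0.0001 -0.0067 -0.0014] turn 0.0003 norm 0.007
```

Contact with the table (+9 N). I'll release, wait, and lift.

```bash
python3 -m crank '[[0.06,0,0,0,0],[0.06,0,0,0,0],[0.06,0,0,0,0],[0.0854,-0.02,0,0,0],[0.0854,-0.04,0,0,0]]'; python3 -m crank '[[0.0854,-0.05,0,0.02,0],[0.0854,-0.05,0,0.02,0],[0.0854,0,0,0,0],[0.0854,0,0,0,0]]';python3 plan.py 0.5 -0.142 0.0 -93.1;python3 - <<'E'
from fit import *
st=manip.sense(); s=snapshot("wrist"); cv2.imwrite("pics/w5.png",s["image"])
P=cloud(s,st["tcp_pos"],st["tool_rot"]); np.savez("w5.npz",P=P,img=s["image"])
r=clampfit(P,s["image"],(.504,-.082,1.51),.014,.04,rad=.1)
print(r[0].round(4),np.degrees(r[0][2]),r[1:3],np.percentile(r[3],[5,50,95]))
E
```

```text
t: 7.4
tcp_pos: [0.5046, -0.0433, 0.057]
tool_rot: [-0.512, -0.488, 0.515, -0.484]
force: [1.2, -0.2, 0.5]
finger_gap: 0.993
t: 7.8
tcp_pos: [0.5051, -0.0814, 0.1527]
tool_rot: [0.514, 0.485, -0.513, 0.487]
force: [-1.0, 0.9, -1.3]
finger_gap: 0.999
t 7.8 tcp [ 0.5051 -0.0814  0.1527] az -93.15 gap 0.0853 F [-1.   0.9 -1.3] shift [ 0.1527 -0.0021  0.0607] turn -0.0009 norm 0.164
[ 0.5042 -0.0833  1.5325] 87.80402851650032 (np.float64(0.0013740788430794426), np.int64(2786)) [0.02653136 0.02913624 0.03045994]
```

View pics/w5.png

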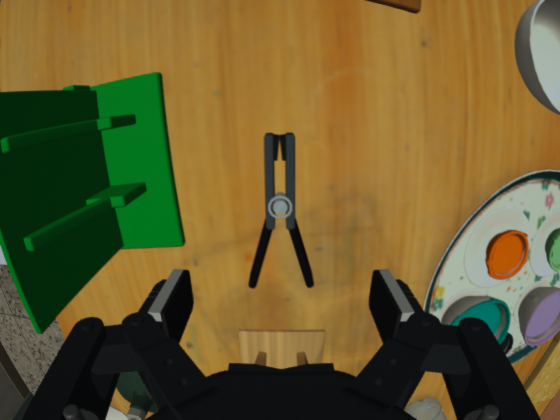

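The clamp lies flat on the open table: jaws px (280,135), barrel (280,207), handle ends (252,285) and (309,285). Next I move over the handles.

```bash
python3 -m crank '[[0.0854,0,-0.0005,0.035,0],[0.0854,0.04,0,0.029,-0.005],[0.0854,0.04,0,0,0],[0.0854,0.02,0,0,0],[0.0854,0,0,0,0]]';python3 -m crank '[[0.0854,0,0,0,0],[0.0854,0,0,0,0]]'; python3 plan.py 0.5013 -0.1453 0.002 -92.7;python3 - <<'E'
from fit import *
st=manip.sense(); s=snapshot("wrist"); cv2.imwrite("pics/w6.png",s["image"])
E
```

```text
t: 8.35
tcp_pos: [0.4968, -0.1426, 0.047]
tool_rot: [-0.511, -0.492, 0.513, -0.484]
force: [-1.6, 1.2, 0.5]
finger_gap: 0.999
t: 8.55
tcp_pos: [0.501, -0.1444, 0.052]
tool_rot: [0.512, 0.488, -0.512, 0.488]
force: [-0.3, -0.4, 0.7]
finger_gap: 1.001
t 8.55 tcp [ 0.501  -0.1444  0.052 ] az -92.76 gap 0.0855 F [-0.3 -0.4  0.7] shift [0.05   0.0003 0.0008] turn -0.0011 norm 0.05
```

View pics/w6.png

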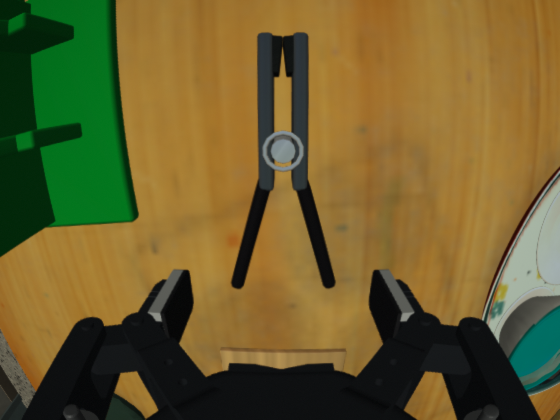

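```bash
python3 -m crank '[[0.0854,0.02,0,0,0],[0.0854,0.02,0,0,0],[0.0854,0.009,0,0,0],[0.0854,0,0,0,0],[0.0854,0,0,0,0]]' 45; python3 plan.py 0.5013 -0.1453 0.002 -92.7; python3 -m crank '[[0.01,0,0,0,0],[0.01,0,0,0,0],[0.01,0,0,0,0],[0.01,0,0,0,0],[0.01,0,0,0,0]]' 45; python3 plan.py 0.5013 -0.1453 0.002 -92.7;python3 - <<'E'
from fit import *
st=manip.sense(); s=snapshot("wrist"); cv2.imwrite("pics/w7.png",s["image"])
E
```

```text
t: 9.1
tcp_pos: [0.5012, -0.1449, 0.0035]
tool_rot: [0.512, 0.487, -0.512, 0.488]
force: [1.1, -0.1, -0.5]
finger_gap: 0.996
t 9.1 tcp [ 0.5012 -0.1449  0.0035] az -92.79 gap 0.0851 F [ 1.1 -0.1 -0.5] shift [0.0015 0.0001 0.0004] turn -0.0016 norm 0.002
t: 9.6
tcp_pos: [0.5032, -0.1463, 0.0058]
tool_rot: [0.513, 0.485, -0.511, 0.49]
force: [0.1, -2.2, 17.6]
finger_gap: 0.232
t 9.6 tcp [ 0.5032 -0.1463  0.0058] az -92.85 gap 0.0198 F [ 0.1 -2.2 17.6] shift [ 0.0037 -0.002  -0.0009] turn -0.0026 norm 0.004
```

View pics/w7.png

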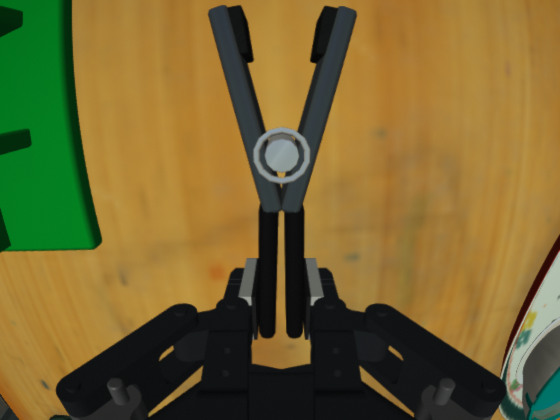

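```bash
python3 -m crank '[[0.01,-0.01,0,0,0],[0.01,-0.025,0,0,0],[0.01,-0.03,0,0,0],[0.01,-0.01,0,0,0],[0.01,0,0,0,0]]' 45; python3 plan.py 0.5013 -0.1453 0.002 -92.7;python3 - <<'E'
from fit import *
st=manip.sense(); s=snapshot("wrist"); cv2.imwrite("pics/w8.png",s["image"])
P=cloud(s,st["tcp_pos"],st["tool_rot"]); np.savez("w8.npz",P=P,img=s["image"])
for n in ["scene","top"]:
    s=snapshot(n); P=cloud(s); img=s["image"]; np.savez(n+"2.npz",P=P,img=img)
    cv2.imwrite(f"pics/{n}8.png",img)
    p=P.reshape(-1,3); c=img.reshape(-1,3).astype(int)
    if n=="scene":
        m=(p[:,0]>.545)&(p[:,0]<.61)&(p[:,1]>.08)&(p[:,1]<.28)&(p[:,2]>.05)&(p[:,2]<.155)
        q=p[m]
        A=np.c_[q[:,1:],np.ones(len(q))]; w=np.ones(len(q),bool)
        for _ in range(8):
            k=np.linalg.lstsq(A[w],q[w,0],rcond=None)[0]; r=q[:,0]-A@k; w=abs(r)<max(.003,2*np.std(r[w])) if _<3 else abs(r)<.003
        print(n,len(q),w.sum(),"x=a*y+b*z+c",k, "std",r[w].std(), "yaw deg easel",-np.degrees(np.arctan(k[0])))
        qq=q[w]; 
        for z0 in (.06,.08,.1,.12,.14):
            b=qq[abs(qq[:,2]-z0)<.008]; print(z0,b[:,1].min().round(4),np.sort(b[:,1])[3].round(4),b[:,1].max().round(4),len(b))
    else:
        m=(p[:,0]>.5)&(p[:,0]<.68)&(p[:,1]>.05)&(p[:,1]<.30)&(p[:,2]>.15)&(p[:,2]<.175)
        q=p[m][:,:2]; print(n,m.sum(),q.min(0),q.max(0),p[m][:,2].mean()); k=np.polyfit(q[:,1],q[:,0],1); print(k,np.std(q[:,0]-np.polyval(k,q[:,1])),np.sort(q[:,1])[:6].round(4),np.sort(q[:,1])[-6:].round(4))
E
```

```text
t: 10.15
tcp_pos: [0.5016, -0.1452, 0.0792]
tool_rot: [0.512, 0.486, -0.512, 0.489]
force: [0.1, 0.3, -0.7]
finger_gap: 0.217
t 10.15 tcp [ 0.5016 -0.1452  0.0792] az -92.8 gap 0.0185 F [ 0.1  0.3 -0.7] shift [ 0.0772 -0.0006 -0.    ] turn -0.0017 norm 0.077
scene 1055 966 x=a*y+b*z+c [0.19550432 0.00168281 0.5454563 ] std 0.0012052918038614967 yaw deg easel -11.062043154846414
0.06 0.1068 0.1093 0.261 137
0.08 0.1078 0.1087 0.2647 144
0.1 0.1071 0.1085 0.2618 148
0.12 0.107 0.1089 0.2639 154
0.14 0.105 0.1093 0.2621 153
top 270 [0.56723202 0.10660206] [0.60825215 0.26392148] 0.16205141675601123
[0.19636836 0.55100465] 0.004193948368890976 [0.1066 0.1071 0.1091 0.1092 0.1094 0.1095] [0.2609 0.2623 0.2631 0.2637 0.2638 0.2639]
```

View pics/w8.png

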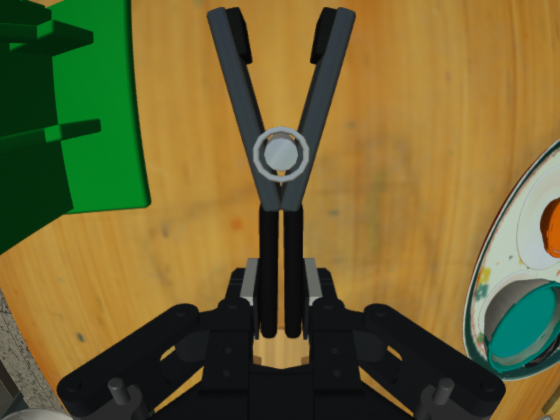

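View pics/scene8.png

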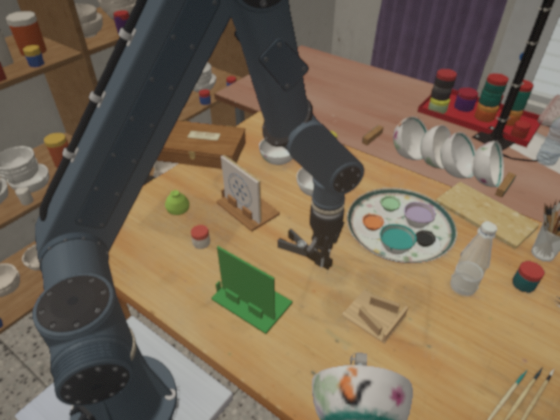

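```bash
python3 - <<'E'
from h import *
d=np.load("w8.npz"); P=d["P"]; st=manip.sense(); t=st["tcp_pos"]; M=R.from_quat(st["tool_rot"]).as_matrix()
for u,v in [(282,153),(282,156),(222,20),(341,20),(230,60),(333,60),(268,240),(293,240),(268,220),(293,220),(240,40),(322,40)]: print(u,v,P[v,u].round(4), (M.T@(P[v,u]-t)).round(4))
b=P[146:162,274:291].reshape(-1,3); b=np.nanmedian(b,0); print("barrel",b, M.T@(b-t))
E
```

```text
282 153 [ 0.5053 -0.0809  0.1044] [-0.0276  0.0021 -0.0637]
282 156 [ 0.5052 -0.0821  0.1039] [-0.027   0.0022 -0.0625]
222 20 [ 0.4856 -0.029   0.1017] [-0.0247 -0.0201 -0.1146]
341 20 [ 0.5295 -0.0309  0.1015] [-0.0246  0.024  -0.1148]
230 60 [ 0.4879 -0.045   0.1019] [-0.025  -0.0169 -0.0987]
333 60 [ 0.5259 -0.0466  0.1002] [-0.0234  0.0211 -0.099 ]
268 240 [ 0.498  -0.1161  0.1027] [-0.0258 -0.0034 -0.0282]
293 240 [ 0.5081 -0.1167  0.1025] [-0.0256  0.0067 -0.0281]
268 220 [ 0.4984 -0.1077  0.1019] [-0.0251 -0.0033 -0.0365]
293 220 [ 0.5084 -0.108   0.1025] [-0.0256  0.0066 -0.0368]
240 40 [ 0.4918 -0.0374  0.1006] [-0.0236 -0.0134 -0.1065]
322 40 [ 0.5222 -0.0387  0.1001] [-0.0232  0.017  -0.1067]
barrel [ 0.50524137 -0.08118054  0.10401008] [-0.02713785  0.00215269 -0.06340431]
```

```bash
python3 -m crank '[[0.01,0,0,0,0.072],[0.01,0,0,0,0.072],[0.01,0,0.01,-0.03,0],[0.01,0,0.009,-0.04,0],[0.01,0,0,-0.035,0]]' 45; python3 -m crank '[[0.01,0,0,0,0],[0.01,0,0,0,0],[0.01,0,0,0,0]]'; python3 plan.py 0.551 0.0077 0.0785 -101.06;python3 - <<'E'
from h import *
st=manip.sense(); t=st["tcp_pos"]; M=R.from_quat(st["tool_rot"]).as_matrix()
s=snapshot("wrist"); cv2.imwrite("pics/w9.png",s["image"])
P=cloud(s,t,st["tool_rot"]); np.savez("w9.npz",P=P,img=s["image"])
b=np.nanmedian(P[146:162,274:291].reshape(-1,3),0); print("barrel",b, M.T@(b-t))
s=snapshot("scene"); cv2.imwrite("pics/s9.png",cv2.resize(s["image"][140:300,190:390],None,fx=3.8,fy=3.6,interpolation=cv2.INTER_CUBIC))
E
```

```text
t: 10.8
tcp_pos: [0.5403, -0.0446, 0.0762]
tool_rot: [-0.546, -0.449, 0.546, -0.449]
force: [-0.4, -0.8, -2.3]
finger_gap: 0.218
t: 11.1
tcp_pos: [0.5389, -0.0459, 0.0768]
tool_rot: [-0.546, -0.45, 0.546, -0.449]
force: [-0.1, 0.2, -0.5]
finger_gap: 0.218
t 11.1 tcp [ 0.5389 -0.0459  0.0768] az -101.08 gap 0.0186 F [-0.1  0.2 -0.5] shift [-0.0017  0.0016 -0.0549] turn -0.0004 norm 0.055
barrel [0.55173814 0.01694509 0.10175132] [-0.02493026  0.00048845 -0.06414803]
```

View pics/w9.png

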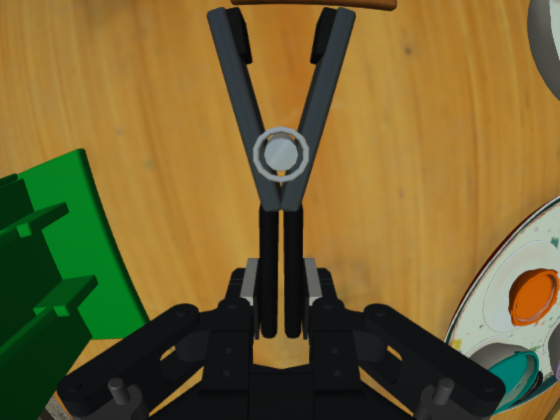

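View pics/s9.png

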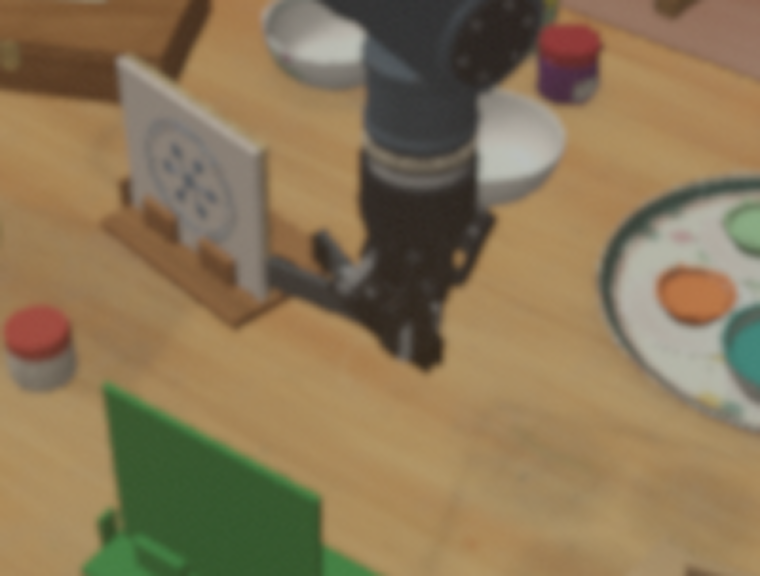

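The jaws point at the tile's right edge. The easel base's end shows at the top of the wrist view (px 232–397, row 5). I'll go nearer and look again.

```bash
python3 -m crank '[[0.01,-0.001,0.001,-0.012,0],[0.01,-0.001,0,-0.01,0],[0.01,0,0,0,0],[0.01,0,0,0,0]]'; python3 plan.py 0.551 0.0077 0.0785 -101.06;python3 - <<'E'
from h import *
st=manip.sense(); t=st["tcp_pos"]; M=R.from_quat(st["tool_rot"]).as_matrix()
s=snapshot("wrist"); cv2.imwrite("pics/w10.png",s["image"])
P=cloud(s,t,st["tool_rot"]); np.savez("w10.npz",P=P,img=s["image"])
# tile/base points: high ones
p=P.reshape(-1,3); m=(p[:,2]>.12)&(p[:,1]>.08); print(m.sum(), p[m].min(0) if m.any() else "", p[m].max(0) if m.any() else "")
E
```

```text
t: 11.6
tcp_pos: [0.5447, -0.0235, 0.0799]
tool_rot: [0.546, 0.45, -0.546, 0.45]
force: [-0.1, -0.0, -1.8]
finger_gap: 0.218
t 11.6 tcp [ 0.5447 -0.0235  0.0799] az -101.0 gap 0.0186 F [-0.1 -0.  -1.8] shift [ 0.0014  0.0002 -0.0318] turn 0.0011 norm 0.032
0
```

View pics/w10.png

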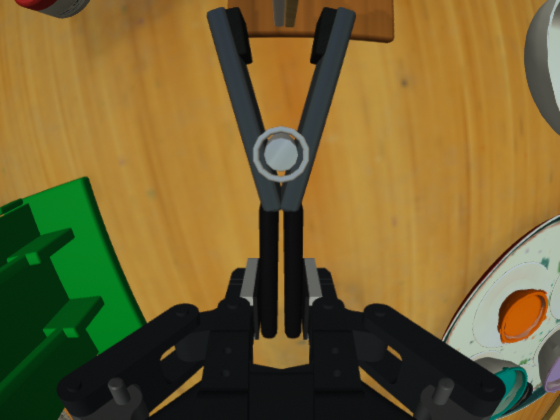

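The tile and board end shows at px 275–296, centred about 285, with the jaw gap centred about 282. They are aligned within about 2 mm. I'll nudge +y and advance.

```bash
python3 -m crank '[[0.01,0.001,0.0015,-0.007,0],[0.01,0,0,-0.01,0],[0.01,0,0,-0.005,0],[0.01,0,0,0,0]]'; python3 plan.py 0.551 0.0077 0.0785 -101.06;python3 - <<'E'
from h import *
st=manip.sense(); s=snapshot("wrist"); cv2.imwrite("pics/w11.png",s["image"])
E
```

```text
t: 12.05
tcp_pos: [0.5504, -0.0016, 0.0787]
tool_rot: [0.546, 0.45, -0.546, 0.45]
force: [-0.1, -0.4, -0.8]
finger_gap: 0.222
t 12.05 tcp [ 0.5504 -0.0016  0.0787] az -100.98 gap 0.019 F [-0.1 -0.4 -0.8] shift [ 0.0002 -0.0012 -0.0093] turn 0.0015 norm 0.009
```

View pics/w11.png

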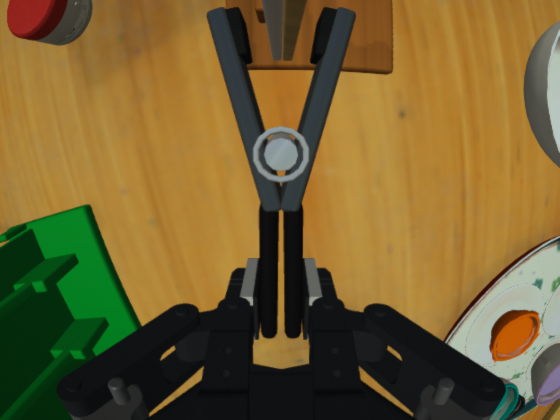

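```bash
python3 -m crank '[[0.01,0,0,-0.006,0],[0.01,0,0,-0.004,0],[0.01,0,0,0,0],[0.01,0,0,0,0]]'; python3 plan.py 0.551 0.0077 0.0785 -101.06;python3 - <<'E'
from h import *
st=manip.sense(); t=st["tcp_pos"]; M=R.from_quat(st["tool_rot"]).as_matrix();s=snapshot("wrist"); cv2.imwrite("pics/w12.png",s["image"])
P=cloud(s,t,st["tool_rot"])
b=np.nanmedian(P[146:162,274:291].reshape(-1,3),0); print("barrel",b, M.T@(b-t))
for n in ["scene","top"]:
    s=snapshot(n); 
    if n=="top": c=s["image"][140:260,180:330]
    else: c=s["image"][140:260,200:350]
    cv2.imwrite(f"pics/{n}12.png",cv2.resize(c,None,fx=4.5,fy=4.5,interpolation=cv2.INTER_CUBIC))
E
```

```text
t: 12.5
tcp_pos: [0.5523, 0.0072, 0.0787]
tool_rot: [-0.546, -0.45, 0.546, -0.45]
force: [0.2, 0.6, -0.9]
finger_gap: 0.217
t 12.5 tcp [0.5523 0.0072 0.0787] az -101.04 gap 0.0185 F [ 0.2  0.6 -0.9] shift [ 0.0002 -0.0013 -0.0002] turn 0.0003 norm 0.001
barrel [0.56502699 0.07006682 0.10359946] [-0.02487325  0.0004769  -0.06412714]
```

View pics/w12.png

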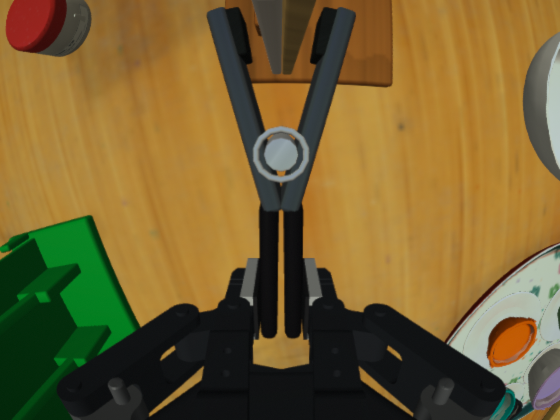

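View pics/scene12.png

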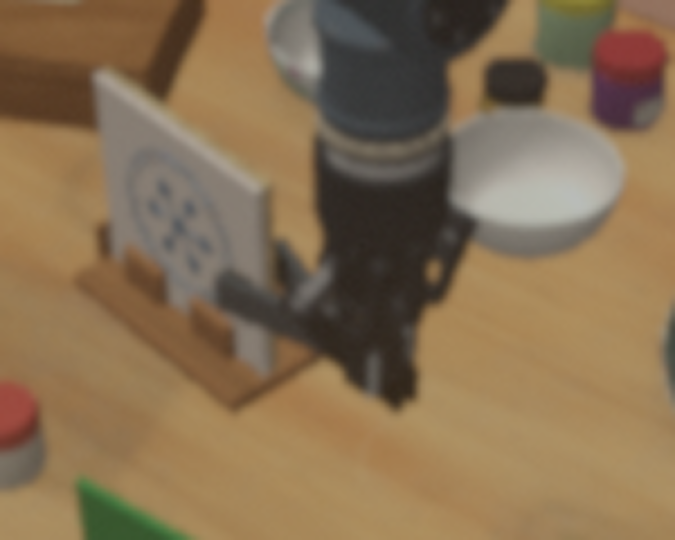

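Jaws straddle the tile and board: the end is at px 252–317 of the wrist view, centred on the jaw gap, and measured about 13 mm inside the edge. I'll let it close gently.

```bash
python3 -m crank '[[0.025,0,0,0,0],[0.03,0,0,0,0],[0.035,0,0,0,0],[0.04,0,0,0,0],[0.045,0,0,0,0]]'; python3 -m crank '[[0.05,0,0,0,0],[0.06,0,0,0,0],[0.0854,0,0,0,0],[0.0854,0,0,0,0],[0.0854,0,0,0,0]]'; python3 plan.py 0.551 0.0077 0.0785 -101.06;python3 - <<'E'
from h import *
st=manip.sense(); t=st["tcp_pos"]; s=snapshot("wrist"); cv2.imwrite("pics/w13.png",s["image"])
P=cloud(s,t,st["tool_rot"]); np.savez("w13.npz",P=P,img=s["image"])
s=snapshot("scene");c=s["image"][140:260,200:350]
cv2.imwrite(f"pics/s13.png",cv2.resize(c,None,fx=4.5,fy=4.5,interpolation=cv2.INTER_CUBIC))
E
```

```text
t: 13.15
tcp_pos: [0.5526, 0.0071, 0.0788]
tool_rot: [0.546, 0.449, -0.546, 0.45]
force: [0.5, -0.6, -0.4]
finger_gap: 0.525
t: 13.65
tcp_pos: [0.5523, 0.0071, 0.0788]
tool_rot: [0.546, 0.449, -0.546, 0.45]
force: [-0.6, -0.6, -0.0]
finger_gap: 0.997
t 13.65 tcp [0.5523 0.0071 0.0788] az -101.06 gap 0.0851 F [-0.6 -0.6 -0. ] shift [ 0.0003 -0.0014 -0.0003] turn 0.0 norm 0.001
```

View pics/w13.png

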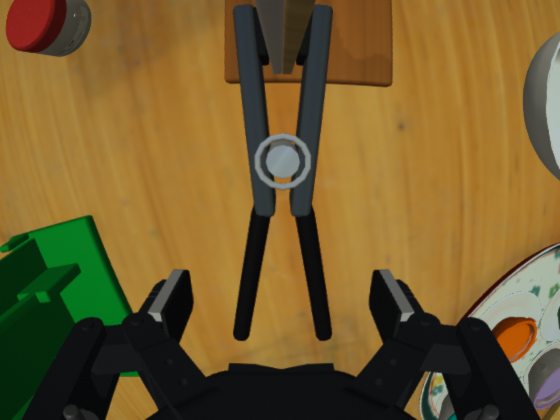

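View pics/s13.png

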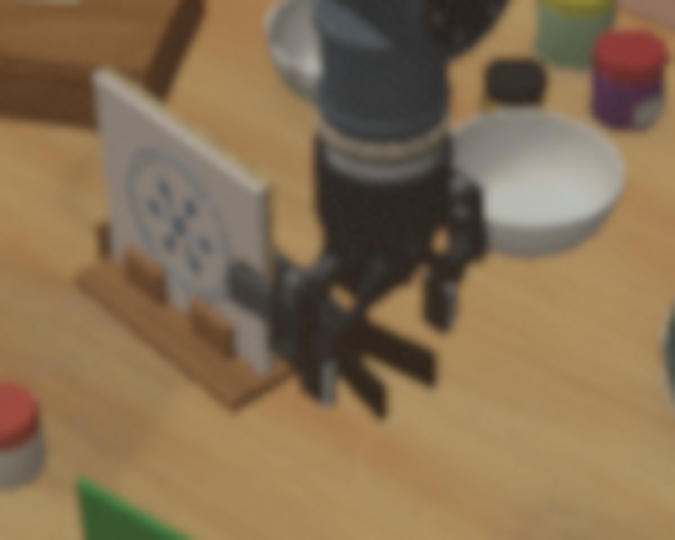

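The clamp holds on by itself: barrel at px (283,160), handles splayed and free of the pads. I'll lift straight up and away.

```bash
python3 -m crank '[[0.0854,-0.01,0,0,0],[0.0854,-0.03,0,0,0],[0.0854,-0.04,0,0,0],[0.0854,-0.04,0,0.02,0],[0.0854,-0.02,0,0.04,0]]'; python3 -m crank '[[0.0854,0,0,0.05,0],[0.0854,0,0,0.04,0],[0.0854,0,0,0,0],[0.0854,0,0,0,0]]'; python3 - <<'E'
from h import *
st=manip.sense(); t=st["tcp_pos"]; print(t,st["force"])
s=snapshot("wrist"); cv2.imwrite("pics/w14.png",s["image"])
P=cloud(s,t,st["tool_rot"]); np.savez("w14.npz",P=P,img=s["image"])
for n in ["scene","top"]:
    s=snapshot(n); P=cloud(s); np.savez(n+"14.npz",P=P,img=s["image"])
    c=s["image"][140:270,190:350] 
    cv2.imwrite(f"pics/{n}14.png",cv2.resize(c,None,fx=4.5,fy=4.5,interpolation=cv2.INTER_CUBIC))
    if n=="scene":
        p=P.reshape(-1,3); m=(p[:,0]>.545)&(p[:,0]<.61)&(p[:,1]>.13)&(p[:,1]<.28)&(p[:,2]>.05)&(p[:,2]<.15); q=p[m]
        A=np.c_[q[:,1:],np.ones(len(q))]; w=np.ones(len(q),bool)
        for _ in range(8):
            k=np.linalg.lstsq(A[w],q[w,0],rcond=None)[0]; r=q[:,0]-A@k; w=abs(r)<.003
        print("tile plane",k,w.sum())
E
```

```text
t: 14.25
tcp_pos: [0.5426, -0.0508, 0.223]
tool_rot: [0.546, 0.449, -0.543, 0.452]
force: [1.0, -0.5, -0.3]
finger_gap: 0.998
t: 14.65
tcp_pos: [0.5232, -0.1407, 0.2193]
tool_rot: [0.547, 0.449, -0.546, 0.449]
force: [1.0, 0.0, 0.1]
finger_gap: 0.998
[ 0.52321894 -0.14069865  0.21925312] [1.01658589 0.01632044 0.14511778]
tile plane [0.19523426 0.00167823 0.54581142] 735
```

View pics/w14.png

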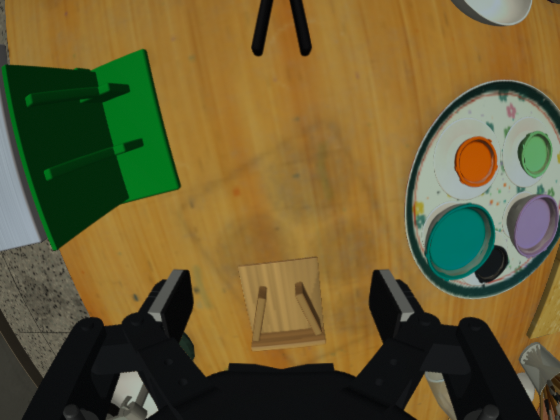

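View pics/scene14.png

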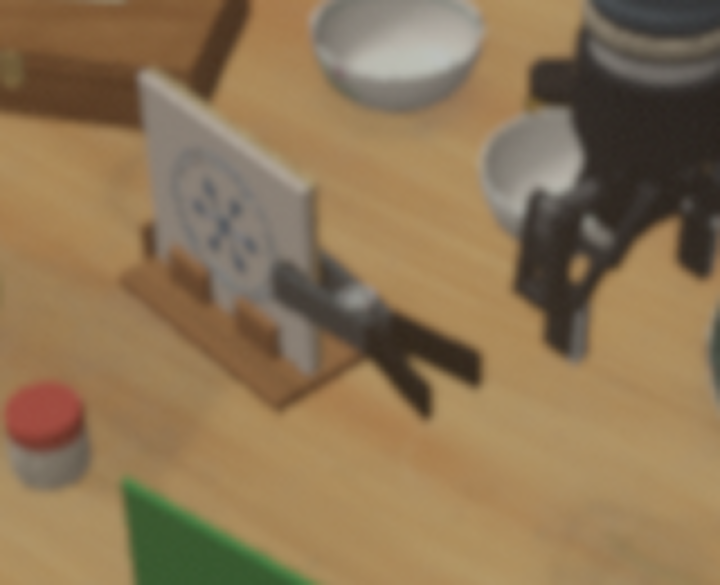

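View pics/top14.png

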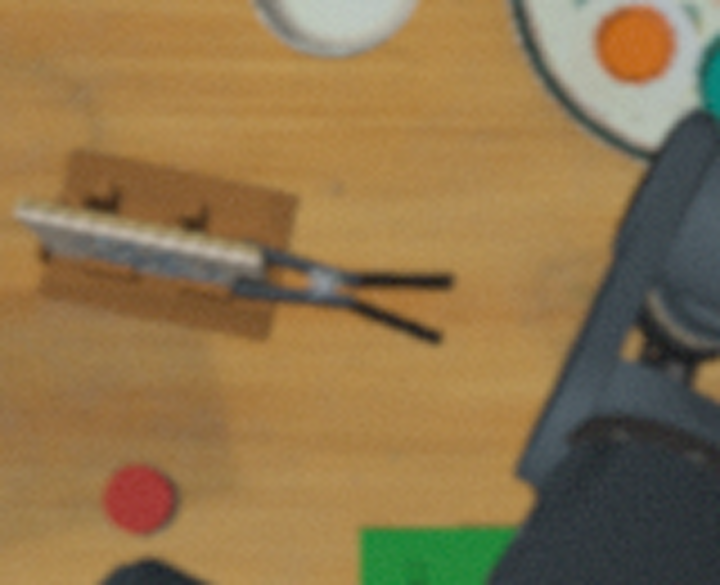

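```bash
python3 - <<'E'
from h import *
ex=np.array([.9814,-.1918]); ey=np.array([.1918,.9814]); E=np.array([.5723,.1058])
for n in ["scene14","top14"]:
    d=np.load(n+".npz"); p=d["P"].reshape(-1,3); c=d["img"].reshape(-1,3).astype(int)
    L=np.c_[(p[:,:2]-E)@ex,(p[:,:2]-E)@ey,p[:,2]]
    m=(abs(L[:,0])<.05)&(L[:,1]>-.14)&(L[:,1]<.05)&(L[:,2]>.05)&(L[:,2]<.13)&(c.max(1)<110)
    q=L[m]; print(n,m.sum(),"y ends",np.sort(q[:,1])[[2,-3]].round(4))
    for a in np.arange(-.13,.04,.02):
        b=q[(q[:,1]>=a)&(q[:,1]<a+.02)]
        if len(b)>3: print(a.round(2),"topz",np.percentile(b[:,2],92).round(4),"x",b[:,0].min().round(3),b[:,0].max().round(3),len(b))
E
```

```text
scene14 580 y ends [-0.1266  0.0209]
-0.13 topz 0.1034 x -0.025 0.021 83
-0.11 topz 0.1036 x -0.023 0.017 93
-0.09 topz 0.104 x -0.018 0.012 85
-0.07 topz 0.1032 x -0.014 0.011 78
-0.05 topz 0.1021 x -0.016 0.006 50
-0.03 topz 0.1034 x -0.018 0.009 69
-0.01 topz 0.103 x -0.019 0.013 90
0.01 topz 0.101 x -0.019 -0.005 32
top14 300 y ends [-0.1206  0.0464]
-0.13 topz 0.1059 x -0.022 0.021 23
-0.11 topz 0.1058 x -0.021 0.02 39
-0.09 topz 0.1051 x -0.018 0.016 41
-0.07 topz 0.1046 x -0.013 0.011 39
-0.05 topz 0.1054 x -0.013 0.011 21
-0.03 topz 0.1044 x -0.016 0.013 36
-0.01 topz 0.1084 x -0.017 0.017 56
0.01 topz 0.1108 x -0.018 -0.005 27
0.03 topz 0.1226 x -0.007 -0.005 18
```

```bash
python3 -c "
from station import manip
print(manip.sign_off())"
```

```text
the job is handed in; nothing more can be done
None
```

I lifted the clamp out of its holder by the jaws and laid it flat on the open table about 17 cm away. I then took it by the handles, squeezed it open and let it close on the tile and backboard at the right-hand edge. I handed the job in at about 14.8 s of the 51 s; the hand-in reports no verdict.

My last checks came from the scene and top cameras, after the arm had moved clear:
- **Clamp:** it holds by itself. Its top edge is level along its length within about 3 mm in the scene view. The jaw tips are about 21 mm inside the edge, so the jaw point is about 9 mm inside. The jaw point is about 89 mm above the table, where mid-height is 87 mm, and the clamp is centred on the board within about 2 mm.
- **Tile:** its fitted plane is unchanged from before the clamping, to within 0.5 mm.
- **Jar, dropper and bowl:** the jar looked unmoved in both views. The dropper and the bowl I did not measure again; the arm never went near the dropper.
- **Disagreement:** the top camera put the clamp about 2 mm higher than the scene camera, within calibration. It also read up to about 20 mm high right at the board edge, which I put down to mixed pixels there.

The grip force and the clamp's opening angle could not be measured directly. I judged them only from the pictures.

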